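# Demould the cast roof and cap the model house

## Task

Give the turn-button on the casting mould a quarter turn so that its nose is clear of the cast roof, then lift the roof out of the mould and set it down gently, without dropping it, on the bare walls of the long two-storey model house. The roof should lie flat, square with the house and centred, so that it overhangs evenly all round. Do not shift either house or the other things on the desk, leave the turn-button open and let go of the roof.

Things in the scene. Friction and masses are not known exactly. Their poses are not given: they have to be found in the camera images.
- mould: Grey casting mould fixed to the desk, a block about 190 x 148 mm and 32 mm high with plywood side boards, origin at the desk under the centre of its cavity. The open rectangular cavity is 124 mm (x) by 88 mm (y) and 13 mm deep (floor 19 mm above the desk). The turn-button is mounted at its -x end.
- roof: White cast model roof lying loose and upright in the mould (2 mm play each side), 0.16 kg. Origin: centre of its flat underside. Eaves slab 120 (x) by 84 (y) mm, 14 thick with a flat lip round its edge; tiled slopes rise to 30 mm; along the middle a ridge wall 64 long (x), 12 thick (y), from 30 up to 52 mm above the underside: grip here.
- turn_button (a joint): Angle of the turn-button about its upright pivot: 0 = nose points into the mould over the roof's lip (holding it down), 1.57 = a quarter turn, nose clear; stops at 0 and 1.65. It turns anticlockwise seen from above as it opens and stays where it is left (about 2 N at the peg).
- button_pivot (a point): Pivot axis of the turn-button, at the underside of its flat steel bar, 35 mm above the desk, 74 mm from the cavity centre along the mould's -x. The bar is 12 mm wide, 8 mm thick, its nose reaches 24 mm from the pivot towards the roof when closed.
- button_peg (a point): Top centre of the upright round steel peg by which the turn-button is moved: 12 mm thick, stands 34 mm above the bar, top 77 mm above the desk, 34 mm from the pivot on the side away from the nose.
- long_house: The house to be roofed: oblong two-storey plywood model without a roof, loose, 0.6 kg. Origin at the desk under its centre, x along its long side. Walls 96 mm (x) by 60 mm (y), 6 mm thick, wall tops level at 104 mm above the desk; base plate 116 x 80 mm, 6 mm thick.
- square_house: Not to be touched: square three-storey plywood model without a roof, loose, walls 58 x 58 mm, 130 mm tall, base plate 80 x 80 mm. Origin at the desk under its centre.
- glue_bottle: White glue bottle, 42 mm across, 105 mm tall, upright, origin at the centre of its underside. Bystander.
- pen_pot: Black pot with three pens, 72 mm across, 148 mm tall with the pens, origin at the centre of its underside. Bystander.
- sanding_block: Cork sanding block 50 x 85 x 26 mm lying flat, origin at the centre of its underside. Bystander.
Mind the look-alikes: they are no part of the job. What is shaped like the roof but blue or turquoise is not meant.

How it is judged (in metres and radians):
On the way, in this order (a step that is already met when the one before it is completed fails the run):
1. the turn-button is swung clear while the roof still lies in the mould (value of joint turn_button above 1.25 rad and z of roof in the frame of mould below 0.027 m), for 0.2 s.
2. the roof is lifted clear of the mould in the fingers (z of roof in the frame of mould above 0.045 m and contact force between roof and the fingers above 0.3 N and contact force between roof and mould below 0.1 N), for 0.2 s.
At the end, for the whole second after the job is handed in: The roof rests flat and released on the long house's wall tops (underside 101 to 108 mm up, tilt under 0.06 rad), within 8 mm of centre and 0.14 rad of parallel, at rest; turn-button past 1.25 rad; both houses and bystanders within 25 mm of their starts and the long house upright (horizontal distance between roof and long_house below 0.008 m and z of roof in the frame of long_house between 0.101 and 0.108 m and angle between the x axis of roof and the x axis of long_house, either way round below 0.14 rad and angle between each of roof, long_house's own z axis and vertical below 0.06 rad and linear speed of roof below 0.02 m/s and angular speed of roof below 0.1 rad/s and contact force between roof and the fingers below 0.05 N and value of joint turn_button above 1.25 rad and distance of each of long_house, square_house, glue_bottle, pen_pot, sanding_block from where it was at the start of the episode below 0.025 m); the robot touches nothing.
It fails at once if a house or bystander is shifted by more than 25 mm (distance of any of square_house, glue_bottle, pen_pot, sanding_block, long_house from where it was at the start of the episode above 0.025 m).
It fails at once if the roof is dropped (moves faster than 0.5 m/s while not held) (contact force between roof and the fingers below 0.05 N and linear speed of roof above 0.5 m/s).
It also fails if it takes over 48 s, if anything falls off the work surface, if the arm or the gripper's body presses on something with over 40 N, if the wrist force passes 120 N, or if a joint passes its speed limit or range.

## Robot

A 6-joint arm with a two-finger parallel gripper is mounted at the origin on the work surface. World frame = base frame: x ahead of the robot, y to its left, z up, the work surface at z = 0. Lengths are in m, angles in degrees, forces in N, time in s.
With the tool pointing down it reaches from about 0.375 to 0.9 m from the base axis. Payload 3.1 kg.
Tool frame: the origin (TCP) lies at the very end of the fingers, on their centre line; the grasp point (between the pads) lies 19 mm behind it; z points along the fingers, y is the direction in which the jaws open and shut (so a half turn about z gives the same grasp; the last joint's range is limited). The gripper opens to 87 mm and grips with 3 to 60 N. Pads are 19 mm wide; open, the fingers measure 117 mm over their backs; the gripper's body (75 mm by 190 mm) begins 51 mm behind the grasp point.
Start: joints at [-76.977, 30.224, 82.088, -0, 67.689, -10.227], TCP at [0.247, -0.574, 0.223] pointing down, gripper open.
Joint ranges: [-176.69, 176.69], [-43.24, 126.21], [12.49, 139.97], [-82, 262], [0, 151.66], [-163.58, 163.58]. Speed limits (degrees/s): [159.86, 159.86, 180, 180, 180, 180].

## Interface

Orientations are given as a 3x3 rotation matrix whose columns are the frame's x, y, z axes.
In Python, from rig import readout, capture, camera_model, bot, spot_in, regions_of gives the robot as it stands.
- The arm moves only by the tool send_rows, never from a script. Its argument "moves" is a list that holds one entry, the list of rows, each a list of 7 numbers: the turn, a rotation vector about the tool's x, y, z in degrees, then the shift along the tool's x, y, z in cm, then the opening, from -1 (shut) to 1 (fully open). A call has exactly 5 rows; each row shifts and turns the commanded pose from where the row before left it, along the tool's axes as they then stand; what a row does not reach is not made up. A row lasts 1/10 s, in which the tool goes at most 50 mm and 8.59 degrees, less where a joint would pass 70% of its speed; a pose out of reach is approached as far as the arm can. A call with a gripper value outside its range is refused whole. The fingers move at their own pace and stop on an object; the grip force is fixed at half the most. Time passes only in rows, so rows that do not move let the fingers close, or fill a call up. It gives the time, the measured TCP pose, the force and the opening at its end, in the units of the state.
- readout.read_state(): the state, without advancing time (a new reading comes with each control period).
- capture(name): name is "side" or "top" or "wrist"; returns the picture (384x512x3 uint8, blue, green, red); there is no depth.
- camera_model(name): a dict with "camera_matrix" (3x3 intrinsics, pixels), "pose" (4x4, takes a point from camera to world coordinates). Camera axes: x right, y up, looking along -z (the intrinsics and any distortion apply to the point x, -y, -z); pixel columns grow to the right and rows downward; lengths in m; the calibration is good to about 2 mm. A picture is of the moment at which its call begins: read the wrist's pose just before it. camera_model takes no time and is no camera call; for the wrist camera it gives the pose at the moment of the call.
- bot.hand_in(): hands the job in, once; it reports no verdict.
Trained networks look in the newest picture that a camera, given by its name, has taken for a name from the list of things; names that differ only in an ending like _2 or _b are one class to them, and where a whole thing is asked for, a point or a joint stands for the part that bears it (a point fixed in the world has none). Each returns a list of dicts, best first, with "p" (0 to 1); they miss things now and then, are a little off and sometimes report something else, mostly with a low value. They report only what shows in the picture. A call takes as long as a camera call. They do not tell look-alikes from the thing itself.
- spot_in(camera, thing): "location" ([x, y, z] in m, in world coordinates, good to about 4 mm: the middle of the surface that is visible of it).
- regions_of(camera, thing): "mask" (384x512 bool, what is visible of it).
The state is a dict: "time_s": time; "joint_positions": joint angles; "qvel": joint speeds; "tau": joint torques, N m; "position": TCP position; "tcp_rot": TCP orientation; "force": force on the tool from outside, world axes, zero at the start; "moment": the same for the moment, N m; "opening": opening from 0.0 (shut) to 1.0 (fully open).
Only numpy, scipy, OpenCV 4.12 (cv2) and the standard library are available. Lean on these libraries where they do the work, as an engineer would, in place of code of your own. Each camera call takes 0.05 s, during which the arm holds its last target. There are 200 camera calls.

## Working session

There is one attempt and no reset: what is moved stays moved. The work goes in short steps, Python scripts to look and compute and a tool call to move; the robot and the scene stay as the last step left them, time stands still between calls to the robot, and variables do not carry over. Pictures are saved under pics/ and viewed, about 8 in all and at most 12, crops included, and the job is handed in when it is done.

Besides the shell and the picture viewer there is one more tool, called as name([rows], argument=value, ...), one row to a line, values as JSON. send_rows: Moves the arm, as the interface text tells. Its arguments: {"type":"object","properties":{"moves":{"type":"array","items":{"type":"array","items":{"type":"array","items":{"type":"number"}}}}},"required":["moves"]}

```bash
mkdir -p pics; ls; python3 - <<'E'
from rig import readout, capture, camera_model, spot_in
import cv2,numpy as np
s=readout.read_state();print(s['time_s'],s['position'],s['tcp_rot'],s['force'],s['opening'])
for c in ['top','side']:
    im=capture(c);cv2.imwrite(f'pics/{c}0.png',cv2.resize(im,(800,600)))
    m=camera_model(c);print(c,np.round(m['camera_matrix'],1).tolist(),np.round(m['pose'],3).tolist(), [k for k in m])
    if c=='top':
        for t in ['mould','roof','turn_button','button_peg','long_house','square_house','glue_bottle','pen_pot','sanding_block']:
            print(t,[(round(float(d['p']),2),np.round(d['location'],3).tolist()) for d in spot_in(c,t)[:3]])
E
```

```text
pics
0.0 [ 0.24656624 -0.57351152  0.22156447] [[ 9.18790336e-01  3.94745562e-01 -5.10531248e-04]
 [ 3.94745720e-01 -9.18787959e-01  2.12185977e-03]
 [ 3.68524765e-04 -2.15107428e-03 -9.99997619e-01]] [ 0.04648774  0.17243933 -0.33556028] 1.0008442792320718
top [[398.4, 0.0, 260.9], [0.0, 398.4, 199.2], [0.0, 0.0, 1.0]] [[-0.005, 0.99, -0.138, 0.4], [-1.0, -0.004, 0.01, 0.024], [0.009, 0.138, 0.99, 1.052], [0.0, 0.0, 0.0, 1.0]] ['camera_matrix', 'pose']
mould [(0.95, [0.489, -0.242, 0.031])]
roof [(0.91, [0.288, -0.203, 0.02]), (0.63, [0.476, -0.222, 0.038]), (0.62, [0.675, -0.206, 0.015])]
turn_button [(0.59, [0.501, -0.311, 0.046])]
button_peg []
long_house [(0.68, [0.495, 0.08, 0.013])]
square_house [(0.96, [0.485, 0.315, 0.075])]
glue_bottle [(0.52, [0.732, -0.019, 0.072])]
pen_pot [(0.73, [0.75, 0.19, 0.072])]
sanding_block [(0.85, [0.364, 0.207, 0.027]), (0.57, [0.494, 0.081, 0.013]), (0.16, [0.475, -0.222, 0.034])]
side [[395.6, 0.0, 259.1], [0.0, 395.6, 192.1], [0.0, 0.0, 1.0]] [[-0.988, 0.083, -0.131, 0.395], [-0.155, -0.585, 0.796, 0.665], [-0.01, 0.807, 0.59, 0.582], [0.0, 0.0, 0.0, 1.0]] ['camera_matrix', 'pose']
```

View pics/top0.png

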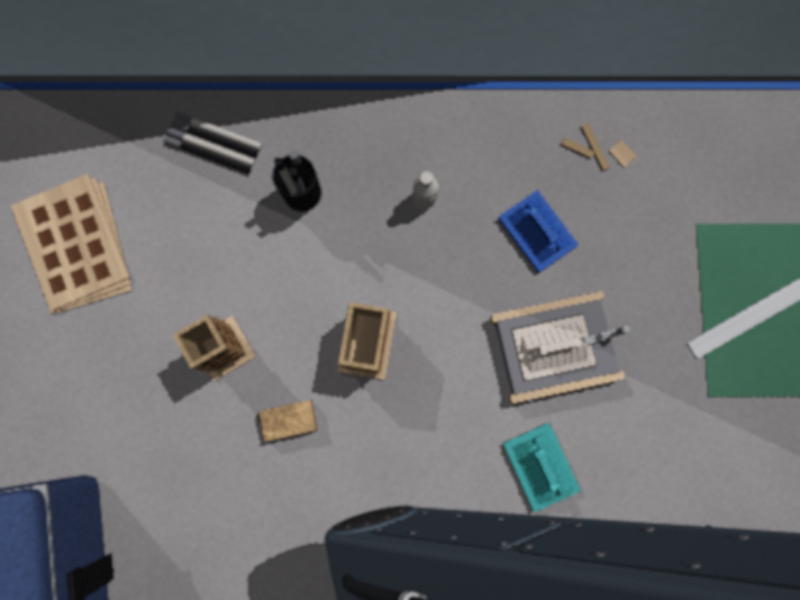

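View pics/side0.png

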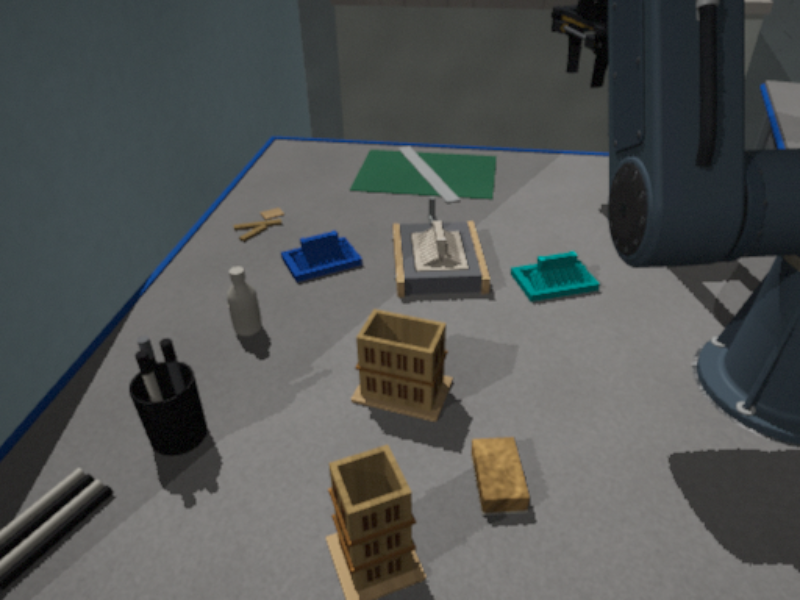

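The top view shows the mould at about (558,345) with its peg at (626,328), and the long house top at about (367,340). In the side view the peg points away from the houses. The next step is rough poses and a route to look with the wrist camera.

```bash
cat > h.py <<'E'
import numpy as np,cv2
from rig import readout,capture,camera_model,spot_in,regions_of,bot
def ray(cam,m,u,v,z):
    K=m['camera_matrix'];P=m['pose'];d=P[:3,:3]@(np.diag([1,-1,-1])@np.linalg.inv(K)@[u,v,1]);o=P[:3,3]
    return o+d*(z-o[2])/d[2]
def proj(m,X):
    K=m['camera_matrix'];P=m['pose'];c=(np.atleast_2d(X)-P[:3,3])@P[:3,:3]@np.diag([1,-1,-1])@K.T
    return c[:,:2]/c[:,2:]
def go(pos,yaw=None):
    "shift in tool axes (cm), turn (deg) of tool y axis to world angle yaw (mod 180)"
    s=readout.read_state();R=np.array(s['tcp_rot']);d=np.array(pos)-s['position']
    out='shift cm '+str(np.round(R.T@d*100,2).tolist())
    if yaw is not None:
        yw=np.degrees(np.arctan2(R[1,1],R[0,1]));t=-((yaw-yw+90)%180-90)
        a=np.radians(t);Rn=R@cv2.Rodrigues(np.array([0,0,a]))[0]
        out+=f' turn z {t:.2f} then shift '+str(np.round(Rn.T@d*100,2).tolist())
    tl=np.degrees(cv2.Rodrigues(R.T@np.diag([1,1,1]))[0])
    print(out,'z axis',np.round(R[:,2],4),'q6',round(s['joint_positions'][5],1),'pos',np.round(s['position'],4),'t',s['time_s'],'F',np.round(s['force'],1),'op',round(s['opening'],3))
E
python3 - <<'E'
from h import *
m=camera_model('top')
for n,p,z in [('peg',(626,328),.077),('piv',(590,342),.043),('ridgeL',(522,352),.071),('ridgeR',(578,335),.071)]+[('h',p,.104) for p in [(348,304),(396,309),(386,378),(340,372)]]+[('board',p,.04) for p in [(493,319),(602,295),(623,376),(513,401)]]:
    print(n,np.round(ray('top',m,p[0]*.64,p[1]*.64,z),4))
print(np.round(camera_model('wrist')['pose'],3).tolist(),camera_model('wrist')['camera_matrix'].tolist())
go([.47,-.26,.26],0)
E
```

```text
peg [ 0.5076 -0.33    0.077 ]
piv [ 0.4887 -0.2823  0.043 ]
ridgeL [ 0.4708 -0.1654  0.071 ]
ridgeR [ 0.4974 -0.2552  0.071 ]
h [0.5436 0.1069 0.104 ]
h [0.5355 0.0331 0.104 ]
h [0.43   0.0485 0.104 ]
h [0.4394 0.1182 0.104 ]
board [ 0.5275 -0.1254  0.04  ]
board [ 0.5667 -0.3067  0.04  ]
board [ 0.4334 -0.3344  0.04  ]
board [ 0.3942 -0.1544  0.04  ]
[[0.395, 0.886, 0.243, 0.312], [-0.919, 0.381, 0.106, -0.545], [0.001, -0.265, 0.964, 0.385], [0.0, 0.0, 0.0, 1.0]] [[313.16360772263954, 0.0, 253.68438405958955], [0.0, 313.16360772263954, 195.8238225377194], [0.0, 0.0, 1.0]]
shift cm [32.92, -20.05, -3.75] turn z -66.75 then shift [31.42, 22.33, -3.75] z axis [-0.  0. -1.] q6 -10.2 pos [ 0.2467 -0.5742  0.2225] t 0.55 F [ 0.3 -0.1  0.5] op 0.997
```

send_rows([
  [[0, 0, -8, 0, 0, -1, 1], [0, 0, -8, 0, 0, -1, 1], [0, 0, -8, 0, 0, -1, 1], [0, 0, -8, 0, 0, -1, 1], [0, 0, -8, 0, 0, -1, 1]],
])

```text
time_s: 1.05
position: [0.2467, -0.5742, 0.273]
tcp_rot: [[0.445, 0.896, 0.0], [0.896, -0.445, -0.0], [0.0, 0.0, -1.0]]
force: [1.0, -0.3, -0.2]
opening: 1.0
```

send_rows([
  [[0, 0, -8, 0, 0, 0, 1], [0, 0, -8, 0, 0, 0, 1], [0, 0, -8, 0, 0, 0, 1], [0, 0, -8, 0, 0, 0, 1], [0, 0, -6.75, 0, 0, 0, 1]],
])

```text
time_s: 1.55
position: [0.2467, -0.5742, 0.2726]
tcp_rot: [[-0.213, 0.977, 0.0], [0.977, 0.213, -0.0], [-0.0, 0.0, -1.0]]
force: [-0.2, 0.9, 0.8]
opening: 1.004
```

```bash
python3 - <<'E'
from h import *
go([.487,-.27,.27],12)
E
```

```text
shift cm [24.6, 29.95, 0.26] turn z 0.30 then shift [24.76, 29.83, 0.26] z axis [ 0. -0. -1.] q6 -89.3 pos [ 0.2467 -0.5742  0.2726] t 1.55 F [-0.2  0.9  0.8] op 1.004
```

send_rows([
  [[0, 0, 0, 2.46, 3.0, 0, 1], [0, 0, 0, 2.46, 3.0, 0, 1], [0, 0, 0, 2.46, 3.0, 0, 1], [0, 0, 0, 2.46, 3.0, 0, 1], [0, 0, 0, 2.46, 3.0, 0, 1]],
])

```text
time_s: 2.05
position: [0.3687, -0.4215, 0.2727]
tcp_rot: [[-0.208, 0.978, 0.0], [0.978, 0.208, -0.0], [-0.0, 0.0, -1.0]]
force: [0.5, -0.7, 0.2]
opening: 1.002
```

send_rows([
  [[0, 0, 0, 3.07, 3.75, 0, 1], [0, 0, 0, 3.07, 3.75, 0, 1], [0, 0, 0, 3.07, 3.75, 0, 1], [0, 0, 0, 3.07, 3.75, 0, 1], [0, 0, 0, 0, 0, 0, 1]],
])

```text
time_s: 2.55
position: [0.492, -0.2663, 0.2728]
tcp_rot: [[-0.215, 0.977, 0.002], [0.977, 0.215, 0.002], [0.002, 0.002, -1.0]]
force: [-1.0, -0.1, -0.6]
opening: 0.997
```

```bash
python3 - <<'E'
from h import *
m=camera_model('wrist');im=capture('wrist');cv2.imwrite('pics/w1.png',cv2.resize(im,(800,600),interpolation=cv2.INTER_CUBIC))
np.savez('w1.npz',im=im,**m)
for t in ['button_peg','button_pivot','roof','mould']:
    print(t,[(round(float(d['p']),2),np.round(d['location'],3).tolist()) for d in spot_in('wrist',t)[:3]])
go([.487,-.27,.27],12)
E
```

```text
button_peg [(0.62, [0.501, -0.312, 0.046])]
button_pivot [(0.69, [0.502, -0.306, 0.042])]
roof [(0.8, [0.675, -0.21, 0.016]), (0.79, [0.293, -0.203, 0.02]), (0.78, [0.482, -0.22, 0.036])]
mould [(0.61, [0.488, -0.228, 0.031])]
shift cm [0.28, -0.08, 0.26] turn z -0.09 then shift [0.28, -0.08, 0.26] z axis [-3.e-04 -4.e-04 -1.e+00] q6 -52.5 pos [ 0.4884 -0.2726  0.2726] t 2.8 F [0.6 0.  0.3] op 1.001
```

View pics/w1.png

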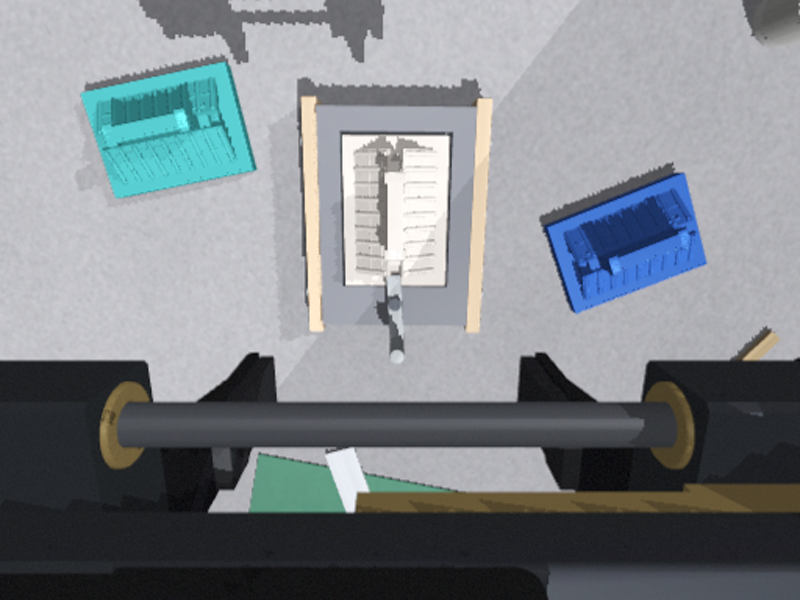

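```bash
python3 - <<'E'
from h import *
from scipy.optimize import least_squares
d=np.load('w1.npz');m={k:d[k] for k in('camera_matrix','pose')}
obj=np.array([[.062,.044,.032],[.062,-.044,.032],[-.062,-.044,.032],[-.062,.044,.032],[-.108,0,.077]])
px=np.array([[341,131],[454,131],[448,287],[343,287],[397,356]])*.64
def T(p):
    c,s=np.cos(p[2]),np.sin(p[2]);return np.c_[p[0]+c*obj[:,0]-s*obj[:,1],p[1]+s*obj[:,0]+c*obj[:,1],obj[:,2]]
r=least_squares(lambda p:(proj(m,T(p))-px).ravel(),[.48,-.23,np.radians(102)],loss='soft_l1')
print(r.x,np.degrees(r.x[2]),(r.fun.reshape(-1,2)).round(1).tolist())
p=r.x;e=np.array([np.cos(p[2]),np.sin(p[2])])
print('piv',p[:2]-.074*e,'peg',p[:2]-.108*e)
print('direct peg',ray('',m,*px[4],.077),'piv',ray('',m,394*.64,303*.64,.046))
mt=camera_model('top');print('ridge from top proj of fit', (proj(mt,T(p))/.64).round(0).tolist())
go(list(p[:2]-.108*e)+[.12],np.degrees(p[2])-90)
E
```

```text
[ 0.48300072 -0.22587179  1.78279705] 102.14674685948265 [[-0.2, -0.1], [-0.2, 0.3], [0.3, -0.2], [0.9, -0.5], [-0.5, 0.5]]
piv [ 0.49857152 -0.29821507] peg [ 0.50572567 -0.33145387]
direct peg [ 0.50620952 -0.33071216  0.077     ] piv [ 0.49641228 -0.29745064  0.046     ]
ridge from top proj of fit [[524.0, 381.0], [511.0, 328.0], [584.0, 312.0], [597.0, 364.0], [627.0, 329.0]]
shift cm [-6.11, 0.49, 15.26] turn z -0.24 then shift [-6.11, 0.46, 15.26] z axis [-3.e-04 -4.e-04 -1.e+00] q6 -52.5 pos [ 0.4884 -0.2726  0.2726] t 2.8 F [0.6 0.  0.3] op 1.001
```

send_rows([
  [[0, 0, 0, -1.53, 0.12, 3.0, -0.4], [0, 0, 0, -1.53, 0.12, 3.0, -0.4], [0, 0, 0, -1.53, 0.12, 3.0, -0.4], [0, 0, 0, -1.52, 0.11, 3.0, -0.4], [0, 0, 0, 0, 0, 3.26, -0.4]],
])

```text
time_s: 3.3
position: [0.5064, -0.3348, 0.1193]
tcp_rot: [[-0.204, 0.979, 0.003], [0.979, 0.204, -0.003], [-0.004, 0.002, -1.0]]
force: [0.2, 0.3, -0.2]
opening: 0.626
```

```bash
python3 - <<'E'
from h import *
go([.5058,-.3312,.055],12.1)
E
```

```text
shift cm [0.39, 0.0, 6.42] turn z -0.35 then shift [0.39, 0.01, 6.42] z axis [ 0.0027 -0.0034 -1.    ] q6 -55.7 pos [ 0.5064 -0.3348  0.1193] t 3.3 F [ 0.2  0.3 -0.2] op 0.626
```

send_rows([
  [[0, 0, 0, 0, 0, 1.6, -0.5], [0, 0, 0, 0, 0, 1.6, -0.5], [0, 0, 0, 0, 0, 1.6, -0.5], [0, 0, 0, 0, 0, 1.65, -0.6], [0, 0, 0, 0, 0, 0, -0.6]],
])

```text
time_s: 3.8
position: [0.504, -0.3308, 0.0533]
tcp_rot: [[-0.205, 0.979, -0.004], [0.979, 0.205, 0.003], [0.004, -0.003, -1.0]]
force: [-0.6, 0.9, 0.2]
opening: 0.223
```

```bash
python3 - <<'E'
from h import *
im=capture('wrist');cv2.imwrite('pics/w2.png',im)
go([.5058,-.3312,.055],12.1)
E
```

```text
shift cm [-0.03, 0.09, -0.05] turn z -0.25 then shift [-0.03, 0.09, -0.05] z axis [-0.002   0.0017 -1.    ] q6 -55.7 pos [ 0.5048 -0.3311  0.0545] t 3.85 F [ 0.4 -0.8  0.2] op 0.213
```

View pics/w2.png

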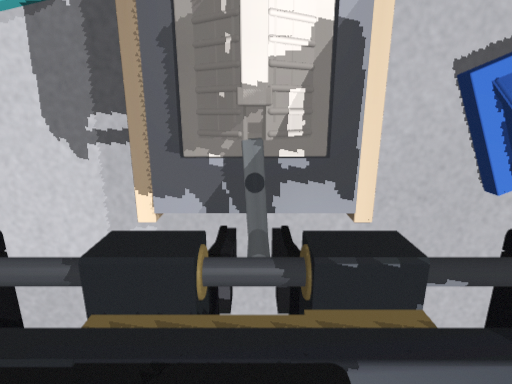

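send_rows([
  [[0, 0, -8, 0, 0.47, 0, -0.6], [0, 0, -8, 0, 0.47, 0, -0.6], [0, 0, -8, 0, 0.47, 0, -0.6], [0, 0, -8, 0, 0.47, 0, -0.6], [0, 0, -8, 0, 0.47, 0, -0.6]],
])

```text
time_s: 4.35
position: [0.5258, -0.3203, 0.0564]
tcp_rot: [[-0.791, 0.612, -0.001], [0.612, 0.791, -0.0], [0.001, -0.001, -1.0]]
force: [-1.8, -0.9, -0.3]
opening: 0.206
```

```bash
python3 - <<'E'
from h import *
capture('side')
a=np.radians(102.15+40);go(list(np.array([.4986,-.2982])-.034*np.array([np.cos(a),np.sin(a)]))+[.055],52.1)
E
```

```text
shift cm [0.13, 0.01, 0.14] turn z 0.41 then shift [0.13, 0.01, 0.14] z axis [-3.e-04 -6.e-04 -1.e+00] q6 -94.1 pos [ 0.5264 -0.32    0.0564] t 4.4 F [-2.1  0.1 -0.5] op 0.203
```

send_rows([
  [[0, 0, -8, 0.05, 0.47, 0, -0.6], [0, 0, -8, 0.05, 0.47, 0, -0.6], [0, 0, -8, 0.05, 0.47, 0, -0.6], [0, 0, -8, 0.05, 0.47, 0, -0.6], [0, 0, -8, 0.05, 0.47, 0, -0.6]],
])

```text
time_s: 4.9
position: [0.5333, -0.2989, 0.0565]
tcp_rot: [[-0.999, -0.037, 0.002], [-0.037, 0.999, -0.002], [-0.002, -0.003, -1.0]]
force: [-0.9, -2.1, -1.6]
opening: 0.201
```

send_rows([
  [[0, 0, -8, 0.05, 0.47, 0, -0.6], [0, 0, -6, 0.03, 0.35, 0, -0.6], [0, 0, 0, 0, 0, 0, -0.6], [0, 0, 0, 0, 0, 0, -0.6], [0, 0, 0, 0, 0, 0, -0.4]],
])

```text
time_s: 5.4
position: [0.5316, -0.2895, 0.056]
tcp_rot: [[-0.962, -0.273, 0.001], [-0.273, 0.962, -0.0], [-0.0, -0.0, -1.0]]
force: [0.4, -0.0, -0.3]
opening: 0.236
```

```bash
python3 - <<'E'
from h import *
a=np.radians(102.15+94);go(list(np.array([.4986,-.2982])-.034*np.array([np.cos(a),np.sin(a)]))+[.055],106.1)
E
```

```text
shift cm [0.01, 0.09, 0.1] turn z -0.26 then shift [0.01, 0.09, 0.1] z axis [ 5.e-04 -3.e-04 -1.e+00] q6 -145.0 pos [ 0.5316 -0.2895  0.056 ] t 5.4 F [ 0.4 -0.  -0.3] op 0.236
```

send_rows([
  [[0, 0, 0, 0, 0, -0.5, -0.3], [0, 0, 0, 0, 0, -2.5, -0.2], [0, 0, 0, 0, 0, -4, 0], [0, 0, 4, 0, 0, -4, 0], [0, 0, 8, 0, 0, -4, 0]],
])

```text
time_s: 5.9
position: [0.5309, -0.2885, 0.207]
tcp_rot: [[-0.998, -0.064, -0.001], [-0.064, 0.998, 0.001], [0.001, 0.001, -1.0]]
force: [0.5, -0.8, 0.8]
opening: 0.489
```

send_rows([
  [[0, 0, 8.2, 0, 0, 0, 0], [0, 0, 8.2, 0, 0, 0, 0], [0, 0, 8.2, 0, 0, 0, 0], [0, 0, 8.2, 0, 0, 0, 0], [0, 0, 8.2, 0, 0, 0, 0]],
])

```text
time_s: 6.4
position: [0.531, -0.2886, 0.2057]
tcp_rot: [[-0.794, 0.607, -0.001], [0.607, 0.794, 0.001], [0.001, 0.0, -1.0]]
force: [-0.5, 0.1, 1.1]
opening: 0.501
```

send_rows([
  [[0, 0, 8.2, 0, 0, 0, 0], [0, 0, 8.2, 0, 0, 0, 0], [0, 0, 8.2, 0, 0, 0, 0], [0, 0, 8.2, 0, 0, 0, 0], [0, 0, 8, 0, 0, 0, 0]],
])

```text
time_s: 6.9
position: [0.5311, -0.2886, 0.2056]
tcp_rot: [[-0.205, 0.979, -0.001], [0.979, 0.205, 0.001], [0.001, -0.001, -1.0]]
force: [0.7, -0.5, 0.5]
opening: 0.503
```

```bash
python3 - <<'E'
from h import *
m=camera_model('wrist');im=capture('wrist');cv2.imwrite('pics/w3.png',im);np.savez('w3.npz',im=im,**m)
go([.483,-.2259,.13],12.15)
E
```

```text
shift cm [7.1, -3.45, 7.57] turn z -0.55 then shift [7.13, -3.38, 7.57] z axis [-6.e-04  9.e-04 -1.e+00] q6 -50.7 pos [ 0.5311 -0.2886  0.2056] t 6.95 F [-0.4 -0.8  0.3] op 0.502
```

View pics/w3.png

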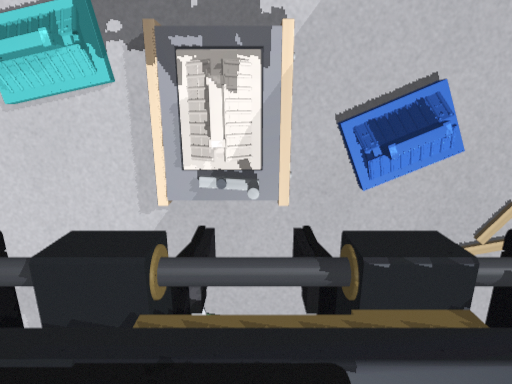

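The button lies crosswise, with its peg at (253,193), and the roof is free at about x 178–262, rows 48–170. I'm moving over the ridge.

send_rows([
  [[0, 0, -0.5, 2.38, -1.13, 1.5, 0], [0, 0, 0, 2.38, -1.13, 2, 0], [0, 0, 0, 2.37, -1.12, 2, 0], [0, 0, 0, 0, 0, 2, 0], [0, 0, 0, 0, 0, 0, 0]],
])

```text
time_s: 7.45
position: [0.4809, -0.2248, 0.1286]
tcp_rot: [[-0.222, 0.975, -0.005], [0.975, 0.222, 0.004], [0.005, -0.004, -1.0]]
force: [0.3, 0.6, 0.4]
opening: 0.497
```

```bash
python3 - <<'E'
from h import *
d=np.load('w3.npz');m={k:d[k] for k in('camera_matrix','pose')}
e=np.array([-.2104,.9776]);n=np.array([-e[1],e[0]])
for q in [(178,50),(262,48),(262,169),(181,169)]:
    w=ray('',m,*q,.033)[:2]-[.483,-.2259];print('lip',(w@e*1000).round(1),(w@n*1000).round(1))
for q in [(209,110),(222,110)]:
    w=ray('',m,*q,.071)[:2]-[.483,-.2259];print('ridge',(w@e*1000).round(1),(w@n*1000).round(1))
w=ray('',m,253,193,.077)[:2]-[.483,-.2259]+.074*e;print('peg',np.degrees(np.arctan2(w@n,w@e)))
go([.483,-.2259,.0535],12.15)
E
```

```text
lip 58.7 40.9
lip 60.1 -41.8
lip -60.4 -42.0
lip -60.0 45.9
ridge 1.6 7.6
ridge 1.5 -4.3
peg -92.92972126938159
shift cm [-0.19, 0.21, 7.51] turn z 0.66 then shift [-0.19, 0.21, 7.51] z axis [-0.0049  0.0038 -1.    ] q6 -49.9 pos [ 0.4809 -0.2248  0.1286] t 7.45 F [0.3 0.6 0.4] op 0.497
```

send_rows([
  [[0, 0, 0, 0, 0, 2, 0], [0, 0, 0, 0, 0, 2.5, 0], [0, 0, 0, 0, 0, 1.5, 0], [0, 0, 0, 0, 0, 0, 0], [0, 0, 0, 0, 0, 0, 0]],
])

```text
time_s: 7.95
position: [0.4839, -0.2275, 0.0712]
tcp_rot: [[-0.22, 0.975, 0.001], [0.975, 0.22, -0.001], [-0.001, 0.001, -1.0]]
force: [0.2, 0.6, 0.5]
opening: 0.499
```

```bash
python3 - <<'E'
from h import *
go([.483,-.2259,.0535],12.15)
E
```

```text
shift cm [0.18, -0.05, 1.77] turn z 0.57 then shift [0.18, -0.05, 1.77] z axis [ 1.1e-03 -8.0e-04 -1.0e+00] q6 -49.9 pos [ 0.4839 -0.2275  0.0712] t 7.95 F [0.2 0.6 0.5] op 0.499
```

send_rows([
  [[0, 0, 0.5, 0.15, 0, 0.8, 0], [0, 0, 0, 0, 0, 0.8, 0], [0, 0, 0, 0, 0, 0.1, -0.3], [0, 0, 0, 0, 0, 0, -0.7], [0, 0, 0, 0, 0, 0, -1]],
])

```text
time_s: 8.45
position: [0.4828, -0.2253, 0.0535]
tcp_rot: [[-0.212, 0.977, 0.0], [0.977, 0.212, -0.0], [-0.0, 0.0, -1.0]]
force: [-0.3, -0.1, -0.1]
opening: 0.312
```

send_rows([
  [[0, 0, 0, 0, 0, 0, -1], [0, 0, 0, 0, 0, 0, -1], [0, 0, 0, 0, 0, 0, -1], [0, 0, 0, 0, 0, 0, -1], [0, 0, 0, 0, 0, 0, -1]],
])

```text
time_s: 8.95
position: [0.4828, -0.2254, 0.0536]
tcp_rot: [[-0.211, 0.977, 0.0], [0.977, 0.211, -0.0], [-0.0, 0.0, -1.0]]
force: [0.2, -0.1, 2.2]
opening: 0.139
```

send_rows([
  [[0, 0, 0, 0, 0, -0.5, -1], [0, 0, 0, 0, 0, -1, -1], [0, 0, 0, 0, 0, -1, -1], [0, 0, 0, 0, 0, -1, -1], [0, 0, 0, 0, 0, -1, -1]],
])

```text
time_s: 9.45
position: [0.4829, -0.2254, 0.0997]
tcp_rot: [[-0.211, 0.977, 0.001], [0.977, 0.211, -0.0], [-0.001, 0.001, -1.0]]
force: [0.1, -0.5, -1.3]
opening: 0.138
```

send_rows([
  [[0, 0, 0, 0, 0, -3, -1], [0, 0, 0, 0, 0, -3, -1], [0, 0, 0, 0, 0, -4, -1], [0, 0, 0, 0, 0, -4, -1], [0, 0, 0, 0, 0, -2, -1]],
])

```text
time_s: 9.95
position: [0.4839, -0.226, 0.2629]
tcp_rot: [[-0.211, 0.977, 0.005], [0.977, 0.211, -0.004], [-0.005, 0.004, -1.0]]
force: [2.1, -0.6, -1.6]
opening: 0.133
```

```bash
python3 - <<'E'
from h import *
im=capture('top');c=im[170:270,190:290];cv2.imwrite('pics/t2.png',cv2.resize(c,(600,600),interpolation=cv2.INTER_CUBIC))
go([.47,.0,.26],83)
E
```

```text
shift cm [22.49, 3.33, 0.35] turn z -70.78 then shift [4.26, 22.33, 0.35] z axis [ 0.0089 -0.0067 -0.9999] q6 -49.2 pos [ 0.485  -0.2268  0.2651] t 10.0 F [ 0.2 -0.4  0.8] op 0.131
```

View pics/t2.png

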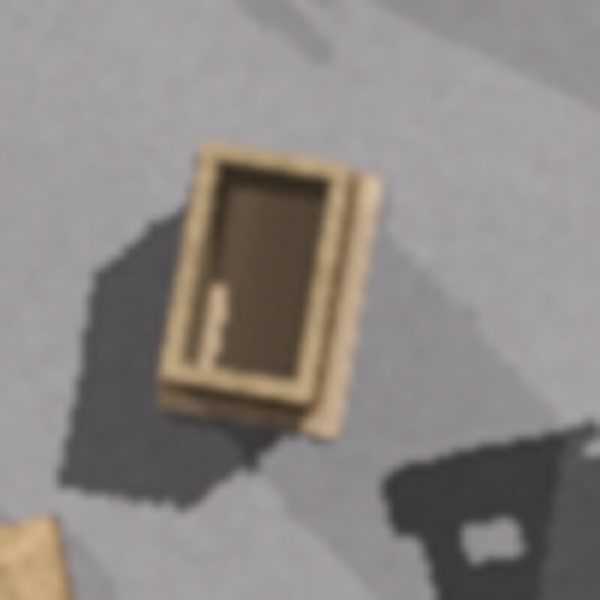

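```bash
python3 - <<'E'
from h import *
from scipy.optimize import least_squares
m=camera_model('top')
obj=np.array([[.048,.03,.104],[.048,-.03,.104],[-.048,-.03,.104],[-.048,.03,.104],[.058,-.04,.006],[-.058,-.04,.006]])
px=(np.array([[202,143],[353,164],[310,403],[160,377],[384,176],[333,441]])+.5)/6-.5+[190,170]
def T(p):
    c,s=np.cos(p[2]),np.sin(p[2]);return np.c_[p[0]+c*obj[:,0]-s*obj[:,1],p[1]+s*obj[:,0]+c*obj[:,1],obj[:,2]]
r=least_squares(lambda p:(proj(m,T(p))-px).ravel(),[.48,.08,-.1],loss='soft_l1')
p=r.x;print(p,np.degrees(p[2]),(r.fun.reshape(-1,2)).round(1).tolist())
go([p[0],p[1],.26],np.degrees(p[2])+90)
E
```

```text
[ 0.49489599  0.08376019 -0.17467121] -10.007923120279258 [[0.3, -0.4], [-0.3, 0.3], [-0.2, -0.1], [-0.1, -0.0], [-0.3, 0.5], [0.6, -0.3]]
shift cm [30.15, 7.54, 0.31] turn z -67.78 then shift [4.43, 30.76, 0.31] z axis [ 0.0089 -0.0067 -0.9999] q6 -49.2 pos [ 0.485  -0.2268  0.2651] t 10.0 F [ 0.2 -0.4  0.8] op 0.131
```

send_rows([
  [[0, 0, 0, 2, 0.5, 0, -1], [0, 0, 0, 3, 0.75, 0, -1], [0, 0, 0, 3.5, 0.9, 0, -1], [0, 0, 0, 3.5, 0.9, 0, -1], [0, 0, 0, 3, 0.75, 0, -1]],
])

```text
time_s: 10.5
position: [0.4871, -0.0687, 0.258]
tcp_rot: [[-0.211, 0.977, -0.001], [0.977, 0.211, 0.001], [0.001, -0.001, -1.0]]
force: [-0.6, -0.5, -0.6]
opening: 0.135
```

send_rows([
  [[0, 0, -6, 0, 0, 0, -1], [0, 0, -7, 0, 0, 0, -1], [0, 0, -7, 0, 0, 0, -1], [0, 0, -7, 0, 0, 0, -1], [0, 0, -7, 0, 0, 0, -1]],
])

```text
time_s: 11.0
position: [0.4874, -0.0703, 0.258]
tcp_rot: [[-0.725, 0.688, -0.001], [0.688, 0.725, 0.0], [0.001, -0.001, -1.0]]
force: [0.6, 0.6, -1.3]
opening: 0.134
```

send_rows([
  [[0, 0, -7, 0, 0, 0, -1], [0, 0, -7, 0, 0, 0, -1], [0, 0, -7, 0, 0, 0, -1], [0, 0, -7, 0, 0, 0, -1], [0, 0, -5.8, 0, 0, 0, -1]],
])

```text
time_s: 11.5
position: [0.4874, -0.0703, 0.2579]
tcp_rot: [[-0.986, 0.169, -0.001], [0.169, 0.986, 0.001], [0.001, 0.0, -1.0]]
force: [-0.6, 0.3, -0.5]
opening: 0.134
```

```bash
python3 - <<'E'
from h import *
go([.4949,.0838,.24],80)
E
```

```text
shift cm [1.86, 15.32, 1.8] turn z 0.26 then shift [1.93, 15.31, 1.8] z axis [-1.4e-03  6.0e-04 -1.0e+00] q6 -101.5 pos [ 0.4874 -0.0703  0.2579] t 11.5 F [-0.6  0.3 -0.5] op 0.134
```

send_rows([
  [[0, 0, 0.3, 0.25, 2, 0, -1], [0, 0, 0, 0.5, 4, 0, -1], [0, 0, 0, 0.5, 4.5, 0.8, -1], [0, 0, 0, 0.45, 3.3, 1, -1], [0, 0, 0, 0.23, 1.5, 1, -1]],
])

```text
time_s: 12.0
position: [0.4954, 0.0861, 0.2298]
tcp_rot: [[-0.984, 0.176, -0.001], [0.176, 0.984, 0.001], [0.001, 0.001, -1.0]]
force: [1.0, -0.8, 0.2]
opening: 0.139
```

send_rows([
  [[0, 0, 0, 0, 0, 1.5, -1], [0, 0, 0, 0, 0, 1.5, -1], [0, 0, 0, 0, 0, 1, -1], [0, 0, 0, 0, 0, 0, -1], [0, 0, 0, 0, 0, 0, -1]],
])

```text
time_s: 12.5
position: [0.4964, 0.0832, 0.1905]
tcp_rot: [[-0.984, 0.179, -0.0], [0.179, 0.984, 0.0], [0.0, 0.0, -1.0]]
force: [0.8, 0.6, -1.2]
opening: 0.137
```

```bash
python3 - <<'E'
from h import *
im=capture('side');ms=camera_model('side')
c=im[150:300,200:320];
a=cv2.resize(c,(480,600),interpolation=cv2.INTER_CUBIC)
cv2.imwrite('pics/s2.png',a)
go([.4949,.0838,.1385],80)
R=np.array(readout.read_state()['tcp_rot']);
# predicted roof underside corners in side crop
s=readout.read_state();e=R[:,0];n=R[:,1];P0=np.array(s['position'])+.0345*R[:,2]
cs=[P0+sx*.06*e+sy*.042*n for sx in(1,-1) for sy in(1,-1)]
print(((proj(ms,cs)-[200,150]+.5)*4-.5).round(0).tolist())
h=[];y=np.radians(-10)
for sx in(1,-1):
  for sy in(1,-1):
    h.append([.4949+sx*.048*np.cos(y)-sy*.03*np.sin(y),.0838+sx*.048*np.sin(y)+sy*.03*np.cos(y),.104])
print(((proj(ms,h)-[200,150]+.5)*4-.5).round(0).tolist())
E
```

```text
shift cm [0.2, 0.03, 5.23] turn z -0.33 then shift [0.2, 0.03, 5.23] z axis [ 8.e-04 -0.e+00 -1.e+00] q6 -82.9 pos [0.4968 0.0831 0.1908] t 12.55 F [-0.1 -0.3 -1.1] op 0.136
[[324.0, 238.0], [375.0, 132.0], [68.0, 185.0], [139.0, 88.0]]
[[114.0, 266.0], [160.0, 193.0], [308.0, 308.0], [344.0, 230.0]]
```

View pics/s2.png

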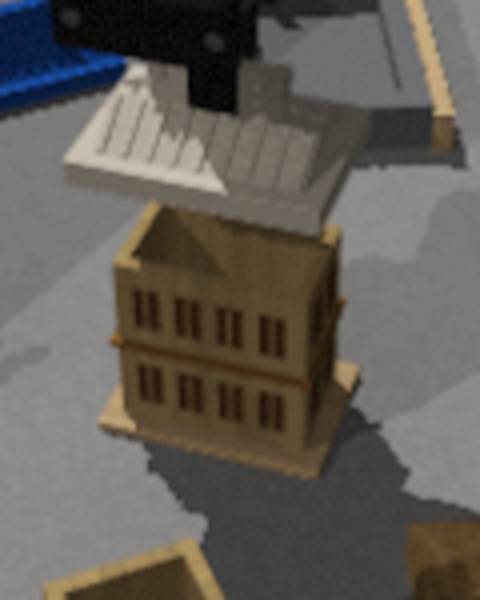

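The roof underside corners at (66,186) and (321,236), and the house top corners at (113,266) and (308,305), match the predictions within about 1 mm. I'm lowering.

send_rows([
  [[0, 0, -0.3, 0.18, 0.03, 1.3, -1], [0, 0, 0, 0, 0, 1.5, -1], [0, 0, 0, 0, 0, 1.2, -1], [0, 0, 0, 0, 0, 0.6, -1], [0, 0, 0, 0, 0, 0.2, -1]],
])

```text
time_s: 13.05
position: [0.4949, 0.0838, 0.1425]
tcp_rot: [[-0.985, 0.174, 0.0], [0.174, 0.985, 0.0], [-0.0, 0.0, -1.0]]
force: [0.3, 0.5, -1.7]
opening: 0.14
```

send_rows([
  [[0, 0, 0, 0, 0, 0.1, -1], [0, 0, 0, 0, 0, 0.1, -1], [0, 0, 0, 0, 0, 0.1, -1], [0, 0, 0, 0, 0, 0, -1], [0, 0, 0, 0, 0, 0, -1]],
])

```text
time_s: 13.55
position: [0.4948, 0.084, 0.1397]
tcp_rot: [[-0.985, 0.174, 0.0], [0.174, 0.985, -0.0], [-0.0, 0.0, -1.0]]
force: [-0.5, -0.3, -0.9]
opening: 0.134
```

```bash
python3 - <<'E'
from h import *
go([.4949,.0838,.1385],80)
E
```

```text
shift cm [-0.01, -0.02, 0.12] turn z 0.00 then shift [-0.01, -0.02, 0.12] z axis [ 5.e-04 -0.e+00 -1.e+00] q6 -83.1 pos [0.4948 0.084  0.1397] t 13.55 F [-0.5 -0.3 -0.9] op 0.134
```

send_rows([
  [[0, 0, 0, 0, 0, 0.06, -1], [0, 0, 0, 0, 0, 0.06, -1], [0, 0, 0, 0, 0, 0, -1], [0, 0, 0, 0, 0, 0, -1], [0, 0, 0, 0, 0, 0, -1]],
])

```text
time_s: 14.05
position: [0.4948, 0.084, 0.1386]
tcp_rot: [[-0.985, 0.174, 0.0], [0.174, 0.985, -0.0], [-0.0, 0.0, -1.0]]
force: [-1.0, -0.1, 4.3]
opening: 0.136
```

send_rows([
  [[0, 0, 0, 0, 0, 0.04, -1], [0, 0, 0, 0, 0, 0, -1], [0, 0, 0, 0, 0, 0, -1], [0, 0, 0, 0, 0, 0, -1], [0, 0, 0, 0, 0, 0, -1]],
])

```text
time_s: 14.55
position: [0.4948, 0.084, 0.1386]
tcp_rot: [[-0.985, 0.174, 0.001], [0.174, 0.985, -0.0], [-0.001, 0.0, -1.0]]
force: [-2.2, 0.1, 8.0]
opening: 0.138
```

Contact has been made, with an upward force of 8 N, so I'm opening slowly.

send_rows([
  [[0, 0, 0, 0, 0, -0.02, -0.8], [0, 0, 0, 0, 0, 0, -0.7], [0, 0, 0, 0, 0, 0, -0.6], [0, 0, 0, 0, 0, 0, -0.5], [0, 0, 0, 0, 0, 0, -0.3]],
])

```text
time_s: 15.05
position: [0.4946, 0.0839, 0.1378]
tcp_rot: [[-0.985, 0.174, -0.0], [0.174, 0.985, 0.0], [0.0, -0.0, -1.0]]
force: [0.3, -0.4, -0.4]
opening: 0.271
```

send_rows([
  [[0, 0, 0, 0, 0, 0, -0.2], [0, 0, 0, 0, 0, 0, -0.2], [0, 0, 0, 0, 0, -0.3, -0.2], [0, 0, 0, 0, 0, -1, -0.2], [0, 0, 0, 0, 0, -2, -0.2]],
])

```text
time_s: 15.55
position: [0.4937, 0.084, 0.1709]
tcp_rot: [[-0.985, 0.174, -0.003], [0.174, 0.985, 0.0], [0.003, -0.0, -1.0]]
force: [0.4, -0.7, 0.7]
opening: 0.4
```

send_rows([
  [[0, 0, 0, 0, 0, -3, -0.2], [0, 0, 0, 0, 0, -3, -0.2], [0, 0, 0, 0, 0, -3, -0.2], [0, 0, 0, 0, 0, -1, -0.2], [0, 0, 0, 0, 0, 0, -0.2]],
])

```text
time_s: 16.05
position: [0.4957, 0.084, 0.2729]
tcp_rot: [[-0.985, 0.174, 0.005], [0.174, 0.985, -0.0], [-0.004, 0.001, -1.0]]
force: [0.6, 0.5, -0.5]
opening: 0.399
```

```bash
python3 - <<'E'
from h import *
im=capture('side');ms=camera_model('side')
a=cv2.resize(im[150:300,200:320],(480,600),interpolation=cv2.INTER_CUBIC)
mw=camera_model('wrist');b=capture('wrist');np.savez('w4.npz',**mw)
cv2.imwrite('pics/s3.png',a);cv2.imwrite('pics/w4.png',b)
y=np.radians(-10);e=np.array([np.cos(y),np.sin(y),0]);n=np.array([-e[1],e[0],0]);P0=np.array([.4949,.0838,.104])
cs=[P0+sx*.06*e+sy*.042*n for sx in(1,-1) for sy in(1,-1)]
print(((proj(ms,cs)-[200,150]+.5)*4-.5).round(0).tolist(), (proj(mw,np.array(cs)+[0,0,.014])).round(0).tolist())
go([.4949,.0838,.1385],80)
E
```

```text
[[80.0, 276.0], [146.0, 175.0], [326.0, 330.0], [375.0, 220.0]] [[292.0, 237.0], [215.0, 237.0], [296.0, 124.0], [211.0, 124.0]]
shift cm [-0.12, 0.0, 13.19] turn z -0.00 then shift [-0.12, 0.0, 13.19] z axis [-1.4e-03  1.0e-04 -1.0e+00] q6 -83.1 pos [0.4939 0.084  0.2704] t 16.15 F [ 0.2 -0.7  0. ] op 0.396
```

View pics/s3.png

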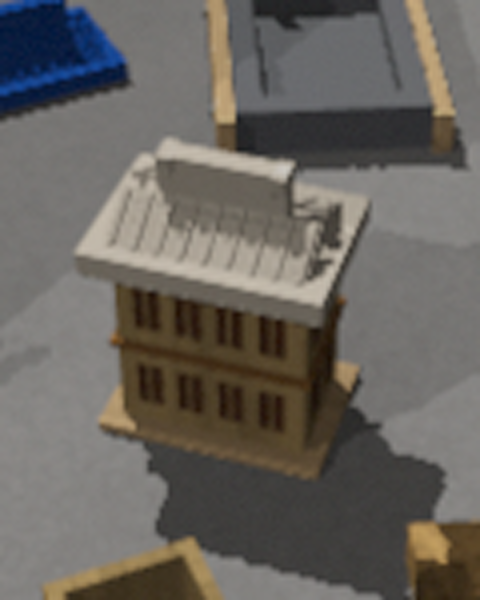

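View pics/w4.png

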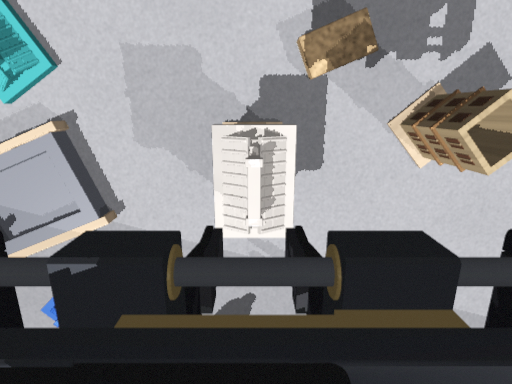

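The roof sits flat on the house. Its corners in the wrist view, at (212,124), (296,125), (292,237) and (217,237), match the prediction for a centred roof. I'm handing in.

```bash
python3 -c "
from h import *
print(bot.hand_in())"
```

```text
the job is handed in; nothing more can be done
None
```

I turned the button open, lifted the roof out of the mould, and set it on the long house. I released it, backed the gripper off, and handed the job in at about 16 s. The hand-in gave no verdict.

- **Turn-button:** swung by its peg to about 87° (1.52 rad), measured in a wrist picture. I did not measure it again after the lift.
- **Set-down:** gentle, with at most about 8 N upward contact force on the tool before release.
- **Roof position:** in the final wrist picture its corners are within about 2 px of where a centred, square roof would show. The side picture agrees to within about 2 px on its near corners, and the roof looks level there.
- **Other objects:** the long house looks unmoved in the side pictures. I did not measure the other objects again, but I noticed no contact with any of them.

No check failed or disagreed.

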